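# Open the jar whose thread may run either way and put in the desiccant

## Task

The jar in the holder is about to be refilled: unscrew its lid, lay the lid flat on the white shelf, and put the small grey desiccant canister into the jar. Some of these jars have a left-hand thread and nothing on the lid tells you which, so feel which way it gives and do not force it tighter. Leave the other containers standing where they are.

Things in the scene. Friction and masses are not known exactly. Their poses are not given: they have to be found in the camera images.
- jar: Squat amber glass jar, 91 mm across, 80 mm high to its rim, in any of four places in the row. A low black holder (104 mm across, 16 mm high, two screw ears reaching 77 mm from the axis) clamps it to the shelf: it cannot move or turn. Origin: centre of its underside, on the shelf (18 mm above the work surface); z up.
- jar_mouth (a point): Centre of the jar's mouth, level with the rim, 80 mm above the jar's origin. The mouth is 63 mm wide, the neck 24 mm deep; below it the jar is 82 mm wide inside, down to its 5 mm thick floor.
- jar_thread (a point): Point on the jar's axis at the height of its three short threads (68 mm above the jar's origin), hidden under the lid. They are right-handed (the lid opens counter-clockwise seen from above) or left-handed (opens clockwise), at random. The wrong way it gives 5 to 8 degrees, then stiffens, to about 1 N m at 12 degrees; the right way it turns freely (under 0.3 N m).
- lid: White plastic screw lid, 89 mm across, about 60 g. Origin: centre of the skirt's lower edge, z up along the screw axis; the flat deck is 22 mm above it. Closed, its origin is 61 mm above the jar's. Turned 35 to 80 degrees the right way (55 is best) it lifts straight off; before that its lugs hold it down, and near 85 degrees it comes to a stop.
- lid_grip (a point): Middle of the grip bar on the lid's deck, 34 mm above the lid's origin. The bar is 56 mm long (along x of the lid), 14 mm thick (along y) and 22 mm high (22 to 44 mm above the lid's origin).
- canister: Plain grey plastic desiccant canister, a closed cylinder 24 mm across and 40 mm high, 14 g, standing on the shelf in front of the row of containers. Origin: centre of its underside, z up along its axis.
- canister_mid (a point): Centre of the canister, 20 mm from either end.
- shelf: White melamine shelf board, 480 mm deep (x) and 1000 mm wide (y), 18 mm thick, lying on the work surface. Origin: centre of its underside. Its front edge lies 370 mm from the robot's axis; a white cabinet with a small swing door, 148 mm high, stands on it with its front 690 mm from the robot's axis. The strip in front of the row of containers is free but for the canister.
- tub: Bystander: tall white vitamin tub, 76 mm across, 124 mm high. Origin: centre of its underside.
- pill_bottle: Bystander: teal pill bottle with white flip cap, 48 mm across, 86 mm high. Origin: centre of its underside.
- tin: Bystander: round steel tin, 75 mm across, 54 mm high. Origin: centre of its underside.

How it is judged:
By the outcome, as a careful person would: the job done as asked, in the order asked, and still so for the second after the job is handed in, with the robot touching nothing.
It also fails if it takes over 56 s, if anything falls off the work surface, if the arm or the gripper's body presses on something with over 40 N, if the wrist force passes 120 N, or if a joint passes its speed limit or range.

## Robot

A 6-joint arm with a two-finger parallel gripper is mounted at the origin on the work surface. World frame = base frame: x ahead of the robot, y to its left, z up, the work surface at z = 0. Lengths are in mm, angles in rad, forces in N, time in s.
With the tool pointing down it reaches from about 250 to 775 mm from the base axis. Payload 4 kg.
Tool frame: the origin (TCP) lies at the very end of the fingers, on their centre line; the grasp point (between the pads) lies 19 mm behind it; z points along the fingers, y is the line along which they close (so a half turn about z gives the same grasp; the last joint's range is limited). The gripper opens to 85 mm and grips with 20 to 120 N. Pads are 22 mm wide; open, the fingers measure 114 mm over their backs; the gripper's body (76 mm by 85 mm) begins 54 mm behind the grasp point. The pads swing forward as they close: fully open they stand 13 mm farther back than shut.
Start: joints at [1.011, 0.087, 1.371, -0, 1.684, -0.103], TCP at [242.604, 493.62, 231.341] pointing down, gripper open.
Joint ranges: [-3.1, 3.1], [-0.76, 2.03], [0.27, 2.55], [-1.08, 4.22], [0.17, 2.65], [-2.57, 2.57]. Speed limits (rad/s): [2.79, 2.79, 3.14, 3.14, 3.14, 3.14].

## Interface

Orientations are given as a 3x3 rotation matrix whose columns are the frame's x, y, z axes.
In Python, from cell import manip gives the robot as it stands.
- The arm moves only by the tool move_arm, never from a script. Its argument "commands" is a list that holds one entry, the list of rows, each a list of 6 numbers: the shift along the world's x, y, z normalised to -1 to 1, where 1 is 0.02 m, then the turn, a rotation vector about the world's x, y, z normalised to -1 to 1, where 1 is 5 degrees. A call has 1 to 12 rows; each row shifts and turns the commanded pose from where the row before left it; what a row does not reach is not made up. A row lasts 1/8 s, in which the tool goes at most 62.5 mm and 10.7 degrees, less where a joint would pass 70% of its speed; a pose out of reach is approached as far as the arm can. A call with a number of a shift or a turn outside -1 to 1 is refused whole. A call with a gripper value outside its range is refused whole. "gripper" is the opening, from -1 (shut) to 1 (fully open), set as the call begins (left out, the last holds). The fingers move at their own pace and stop on an object; "newtons" is the grip in N (left out, the last holds). Time passes only in rows, so rows that do not move let the fingers close. It gives the time, the measured TCP pose, the force, the opening and the grip force at its end, in the units of the state.
- manip.get_state(): the state, without advancing time (a new reading comes with each control period).
- manip.read_camera(name): name is "side" or "top" or "wrist"; returns the picture (400x640x3 uint8, red, green, blue); there is no depth.
- manip.calibration(name): a dict with "mtx" (3x3 intrinsics, pixels), "k1" (the pictures are not rectified: a ray, as slopes to the right and down, at radius r is drawn at 1 + k1 r^2 times it, then the intrinsics apply), "xyz" and "orientation" of the camera in the world; the wrist camera has in their place "mount" (4x4, takes a point from camera to tool coordinates, whose origin is the TCP and whose axes are the flange's). Camera axes: x right, y down, z forward; pixel columns grow to the right and rows downward; lengths in mm; the calibration is good to about 2 mm. A picture is of the moment at which its call begins: read the wrist's pose just before it. calibration takes no time and is no camera call.
- manip.job_done(): hands the job in; it is judged then, once.
Trained networks look in the newest picture that a camera, given by its name, has taken for a name from the list of things; names that differ only in an ending like _2 or _b are one class to them, and where a whole thing is asked for, a point or a joint stands for the part that bears it (a point fixed in the world has none). Each returns a list of dicts, best first, with "confidence" (0 to 1); they miss things now and then, are a little off and sometimes report something else, mostly with a low value. They report only what shows in the picture. A call takes as long as a camera call.
- manip.trace(label, camera): "region" (400x640 bool, what is visible of it) and "extent" ([left, top, right, bottom] in pixels, round what is visible of it).
- manip.landmark_of(label, camera): "pixel" ([column, row] in pixels: a listed point, or the origin of a listed thing).
The state is a dict: "t": time; "joints": joint angles; "joint_vel": joint speeds; "joint_efforts": joint torques, N m; "tcp_pos": TCP position; "eef_rot": TCP orientation; "ft_force": force on the tool from outside, world axes, zero at the start; "torque": the same for the moment, N m; "grip_width": opening from 0.0 (shut) to 1.0 (fully open); "grip_force": force on a finger pad.
Only numpy, scipy, OpenCV 4.12 (cv2) and the standard library are available. Lean on these libraries where they do the work, as an engineer would, in place of code of your own. Each camera call takes 0.05 s, during which the arm holds its last target. There are 200 camera calls.

## Working session

There is one attempt and no reset: what is moved stays moved. The work goes in short steps, Python scripts to look and compute and a tool call to move; the robot and the scene stay as the last step left them, time stands still between calls to the robot, and variables do not carry over. Pictures are saved under pics/ and viewed, at most 10 in all, crops included, and the job is handed in when it is done.

Besides the shell and the picture viewer there is one more tool, called after "Emit:" by a JSON object that holds its "name" and its "arguments", one argument or row to a line. move_arm: Moves the arm, as the interface text tells. Its arguments: {"type":"object","properties":{"commands":{"type":"array"},"gripper":{"type":"number"},"newtons":{"type":"number"}},"required":["commands"]}

```bash
mkdir -p pics
cat > h.py <<'E'
import numpy as np, cv2
from cell import manip
def cam(name, st=None):
    c=manip.calibration(name); K=np.array(c["mtx"],float); k1=c["k1"]
    if name=="wrist":
        st=st or manip.get_state(); M=np.array(c["mount"],float); R0=np.array(st["eef_rot"]); 
        R=R0@M[:3,:3]; p=R0@M[:3,3]+np.array(st["tcp_pos"])
    else: R=np.array(c["orientation"],float); p=np.array(c["xyz"],float)
    return K,k1,R,p
def ray(px,C):
    K,k1,R,p=C
    u=cv2.undistortPoints(np.array([[px]],float),K,np.array([k1,0,0,0.]))[0,0]
    d=R@np.array([u[0],u[1],1.]); return p,d/np.linalg.norm(d)
def tri(rays):
    A=np.zeros((3,3));b=np.zeros(3)
    for p,d in rays:
        P=np.eye(3)-np.outer(d,d);A+=P;b+=P@p
    x=np.linalg.solve(A,b); return x,[round(float(np.linalg.norm((np.eye(3)-np.outer(d,d))@(x-p))),1) for p,d in rays]
def atz(px,C,z):
    p,d=ray(px,C); return p+d*(z-p[2])/d[2]
def snap(name,fn=None):
    st=manip.get_state(); C=cam(name,st); im=manip.read_camera(name)
    if fn: cv2.imwrite("pics/"+fn,im[:,:,::-1])
    return im,C
E
python3 - <<'E'
from h import *
np.set_printoptions(precision=1,suppress=True)
C={}; ims=[]
for n in("top","side","wrist"):
    im,C[n]=snap(n); ims.append(im); print(n,C[n][3])
cv2.imwrite("pics/a.png",cv2.resize(np.vstack(ims[:2]),None,fx=.75,fy=.75)[:,:,::-1])
cv2.imwrite("pics/w.png",ims[2][:,:,::-1])
for l in("lid_grip","canister_mid","jar_mouth","jar","lid","tub","tin","pill_bottle"):
    rs=[]
    for n in("top","side"):
        r=manip.landmark_of(l,n)
        for q in r[:2]: print(l,n,np.array(q["pixel"]),round(q["confidence"],2))
        if r: rs.append(ray(r[0]["pixel"],C[n]))
    if len(rs)==2: print("  ",*tri(rs))
s=manip.get_state(); print(s["t"],s["eef_rot"],s["ft_force"],s["grip_width"])
E
```

```text
top [368.2  11.6 750.7]
side [416.7 537.7 756.3]
wrist [178.6 525.8 373.8]
lid_grip top [170.2 192.2] 0.85
lid_grip side [259.4 286.6] 0.63
   [580.7 214.  114. ] [3.6, 3.6]
canister_mid top [210.7 275.9] 0.47
canister_mid side [339.3 304.5] 0.49
   [456.2 181.5  29.8] [0.6, 0.6]
jar top [189.1 212.2] 0.56
jar side [266.8 316.5] 0.73
   [576.6 215.8   9.8] [1.0, 1.0]
lid top [174.3 204.7] 0.8
lid side [263.9 298.2] 0.85
   [572.5 218.2  83.5] [0.2, 0.2]
tub top [435.1 182.2] 0.93
tub side [318.1 136.8] 0.58
   [ 569.5 -231.7   13.7] [0.1, 0.1]
tin top [356.1 191.1] 0.96
tin side [301.5 184.3] 0.69
   [576.6 -87.7   8.9] [1.9, 1.9]
pill_bottle top [267.5 199.7] 0.94
pill_bottle side [283.3 245.1] 0.83
   [579.   73.7  18.1] [0.3, 0.3]
0.95 [[-0.9  0.4  0. ]
 [ 0.4  0.9  0. ]
 [-0.   0.  -1. ]] [ 0.7  0.2 -0.6] 1.0006361803830324
```

View pics/a.png

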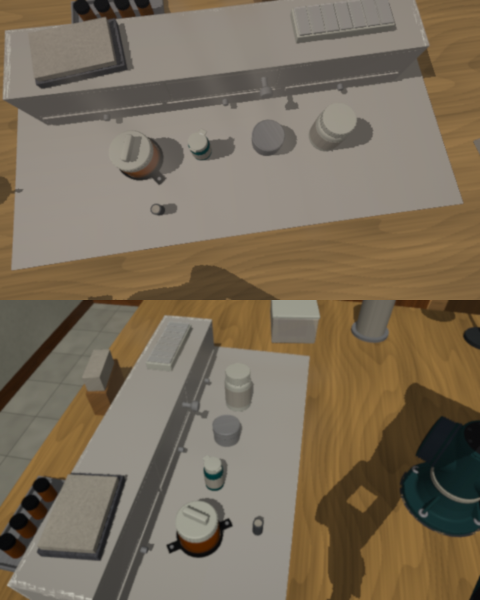

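Run:
```python
from h import *
s=manip.get_state();print(s["eef_rot"],manip.calibration("wrist")["mount"])
```

```text
[[-8.97473459e-01  4.41068458e-01  7.47365906e-05]
 [ 4.41068464e-01  8.97473453e-01  1.06511529e-04]
 [-2.00952302e-05  1.28555224e-04 -9.99999992e-01]] [[ 1.26113600e-03 -9.61216930e-01 -2.75790542e-01  7.16006588e+01]
 [ 9.99998547e-01  8.95899501e-04  1.45030499e-03  8.41182647e-01]
 [-1.14697710e-03 -2.75791971e-01  9.61216663e-01 -1.43611431e+02]
 [ 0.00000000e+00  0.00000000e+00  0.00000000e+00  1.00000000e+00]]
```

The top view shows the jar far left (full-res about (178,207)), the canister in front of it at (210,277), then the pill bottle, tin and tub to the right, which agrees with the networks. I'm moving in for wrist views.

Emit:
{"name": "move_arm", "arguments": {
  "commands": [
    [[1,-0.85,0,0,0,0],[1,-0.85,0,0,0,0],[1,-0.85,0,0,0,0],[1,-0.85,0,0,0,0],[1,-0.85,0,0,0,0],[1,-0.85,0,0,0,0],[1,-0.85,0,0,0,0],[1,-0.85,0,0,0,0],[1,-0.85,0,0,0,0],[1,-0.85,0,0,0,0],[1,-0.85,0,0,0,0],[0,0,0,0,0,0]]
  ]
}}

```text
t: 2.45
tcp_pos: [463.6, 305.5, 231.1]
eef_rot: [[-0.896, 0.444, -0.0], [0.444, 0.896, -0.0], [0.0, -0.0, -1.0]]
ft_force: [-0.4, 0.3, 0.3]
grip_width: 1.0
grip_force: 0.0
```

```bash
cat > look.py <<'E'
from h import *
import sys,pickle
np.set_printoptions(precision=1,suppress=True)
fn=sys.argv[1]; im,C=snap("wrist",fn)
out={"C":C}
for l in sys.argv[2:]:
    r=manip.landmark_of(l,"wrist")
    print(l,[(np.round(q["pixel"],1),round(q["confidence"],2)) for q in r[:2]])
    if r: out[l]=r[0]["pixel"]
pickle.dump(out,open(fn+".pkl","wb"))
s=manip.get_state();print(s["t"],s["tcp_pos"],s["ft_force"])
E
python3 look.py w1.png lid_grip lid canister canister_mid jar_mouth
```

```text
lid_grip [(array([283.8, 346.9]), 0.86)]
lid [(array([287.7, 323.7]), 0.8)]
canister [(array([205.9, 209.2]), 0.81)]
canister_mid []
jar_mouth []
2.75 [462.  307.2 231.4] [-0.2  0.7  0.5]
```

Emit:
{"name": "move_arm", "arguments": {
  "commands": [
    [[1,-0.9,0,0,0,0],[1,-0.9,0,0,0,0],[1,-0.9,0,0,0,0],[1,-0.9,0,0,0,0],[0.4,-0.4,0,0,0,0],[0,0,0,0,0,0]]
  ]
}}

```text
t: 3.5
tcp_pos: [550.5, 226.7, 231.2]
eef_rot: [[-0.897, 0.441, -0.001], [0.441, 0.897, 0.0], [0.001, 0.0, -1.0]]
ft_force: [0.0, 0.4, 0.7]
grip_width: 1.0
grip_force: 0.0
```

```bash
python3 look.py w2.png lid_grip lid canister canister_mid jar_mouth
python3 - <<'E'
from h import *
import pickle
a,b=[pickle.load(open(f"pics/../w{i}.png.pkl","rb")) for i in(1,2)]
for l in a:
    if l!="C" and l in b: print(l,*tri([ray(a[l],a["C"]),ray(b[l],b["C"])]))
ims=[cv2.imread(f"pics/w{i}.png") for i in (1,2)]
cv2.imwrite("pics/w12.png",cv2.resize(np.vstack(ims),None,fx=.75,fy=.75))
E
```

```text
lid_grip [(array([226. ,  99.2]), 0.63)]
lid [(array([321.3, 212.7]), 0.79)]
canister [(array([231.,  97.]), 0.68), (array([226.5,  97.5]), 0.34)]
canister_mid [(array([225. ,  98.5]), 0.67)]
jar_mouth []
3.8 [550.1 227.3 231.6] [-0.4 -0.8  0.5]
lid_grip [480.71630888 255.15760364 250.26804638] [24.7, 24.7]
lid [574.78015823 219.4480344   82.64999872] [0.0, 0.0]
canister [448.7409769  184.66693115  25.9385338 ] [0.8, 0.8]
```

View pics/w12.png

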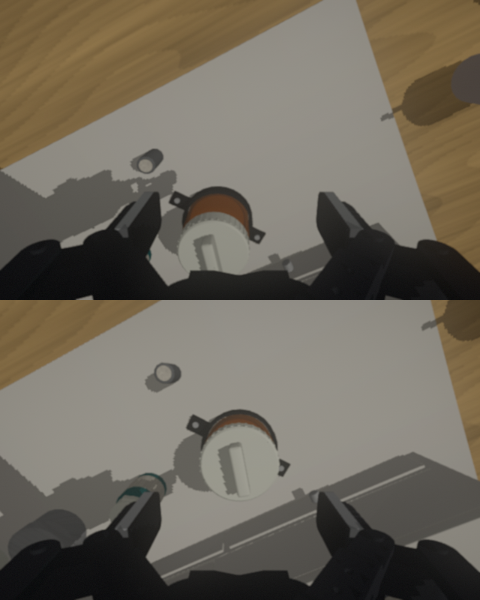

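The lid sits at (320,218) in the second view, with its bar near-vertical. The network's lid_grip there is actually on the canister at (220,98). I'll enlarge the lid to get the bar's direction.

Run:
```python
import cv2
im=cv2.imread("pics/w2.png")[160:280,250:390]
im=cv2.convertScaleAbs(im,alpha=1.6,beta=-90)
cv2.imwrite("pics/c2.png",cv2.resize(im,None,fx=5,fy=5,interpolation=2))
```

```text
(no output)
```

View pics/c2.png

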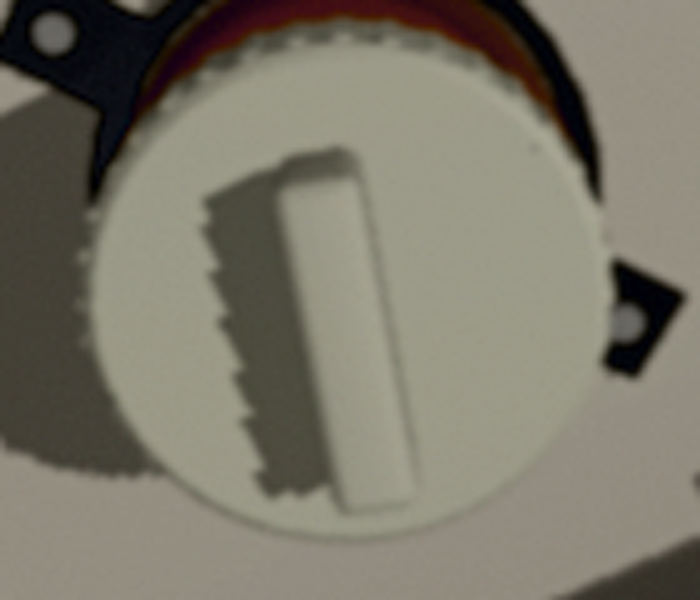

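The crop shows the bar's top face with corners at (280,188), (355,180), (413,500) and (343,512). The deck disc is centred near (349,290).

Run:
```python
from h import *
import pickle
np.set_printoptions(precision=1,suppress=True)
C=pickle.load(open("w2.png.pkl","rb"))["C"]
f=lambda x,y,z:atz((250+x/5,160+y/5),C,z)
P=np.array([f(*q,123) for q in((280,188),(355,180),(413,500),(343,512))])
print(P,P.mean(0)); d=(P[2]+P[3]-P[0]-P[1])/2; print(np.linalg.norm(d),np.degrees(np.arctan2(d[1],d[0])), np.linalg.norm(P[0]-P[1]))
print(f(349,291,101), f(92,290,101),f(605,290,101))
s=manip.get_state();R=np.array(s["eef_rot"]);print(np.degrees(np.arctan2(R[1,0],R[0,0])),s["joints"])
```

```text
[[546.9 219.9 123. ]
 [550.7 230.5 123. ]
 [601.8 215.7 123. ]
 [598.8 204.9 123. ]] [574.6 217.7 123. ]
53.61444475264146 -16.06201763405447 11.29530990267789
[573.  218.7 101. ] [554.1 180.6 101. ] [591.5 256.9 101. ]
153.89286994365074 [ 0.3  0.2  1.3  0.   1.7 -0.8]
```

Emit:
{"name": "move_arm", "arguments": {
  "commands": [
    [[0.6,-0.2,-0.5,0,0,1],[0.6,-0.2,-1,0,0,1],[0,0,-1,0,0,0],[0,0,-1,0,0,0],[0,0,-1,0,0,0],[0,0,-0.9,0,0,0],[0,0,-0.8,0,0,0],[0,0,0,0,0,0]]
  ]
}}

```text
t: 4.8
tcp_pos: [573.5, 218.4, 105.4]
eef_rot: [[-0.96, 0.278, -0.003], [0.278, 0.96, -0.001], [0.003, -0.002, -1.0]]
ft_force: [0.1, -1.1, 1.3]
grip_width: 1.002
grip_force: 0.0
```

Emit:
{"name": "move_arm", "arguments": {
  "commands": [
    [[0,0,0,0,0,0],[0,0,0,0,0,0],[0,0,0,0,0,0],[0,0,0,0,0,0],[0,0,0,0,0,0],[0,0,0,0,0,0]]
  ],
  "gripper": -1,
  "newtons": 50
}}

```text
t: 5.55
tcp_pos: [574.4, 216.8, 108.3]
eef_rot: [[-0.96, 0.279, -0.0], [0.279, 0.96, -0.003], [-0.001, -0.003, -1.0]]
ft_force: [-2.3, -4.8, 4.6]
grip_width: 0.147
grip_force: 50.8
```

```bash
python3 -c "
from h import *
s=manip.get_state();print(s['t'],s['tcp_pos'],s['torque'],s['ft_force'],s['grip_width'],s['grip_force'])"
```

```text
5.55 [574.41397055 216.77669092 108.31312445] [-0.84127752  0.43347167 -0.03332849] [-2.33880863 -4.80835863  4.59112504] 0.1465335796724149 50.786184668540955
```

Emit:
{"name": "move_arm", "arguments": {
  "commands": [
    [[0,0,0,0,0,0.5],[0,0,0,0,0,0.5],[0,0,0,0,0,0.4],[0,0,0,0,0,0.4],[0,0,0,0,0,0]]
  ]
}}

```text
t: 6.18
tcp_pos: [573.8, 216.5, 108.1]
eef_rot: [[-0.992, 0.127, -0.002], [0.127, 0.992, -0.004], [0.002, -0.004, -1.0]]
ft_force: [-3.9, -4.9, 4.3]
grip_width: 0.148
grip_force: 50.9
```

```bash
cat > s.py <<'E'
from h import *
np.set_printoptions(precision=2,suppress=True)
s=manip.get_state();R=np.array(s["eef_rot"])
print(s['t'],s['tcp_pos'],"T",s['torque'],"F",s['ft_force'],s['grip_width'],s['grip_force'],np.degrees(np.arctan2(R[1,0],R[0,0])),"j6",s["joints"][5],s["joint_efforts"][5])
E
python3 s.py
```

```text
6.175 [573.83 216.54 108.09] T [-0.85  0.59 -0.41] F [-3.88 -4.94  4.31] 0.14777381126055084 50.92426836490631 172.70679702641806 j6 -1.1732581509986955 -0.4751821607351303
```

At +9° CCW the resisting moment rises to about 0.4 N·m, so it is stiffening. I'll check the other direction.

Emit:
{"name": "move_arm", "arguments": {
  "commands": [
    [[0,0,0,0,0,-0.8],[0,0,0,0,0,-1],[0,0,0,0,0,-1],[0,0,0,0,0,-0.8],[0,0,0,0,0,0]]
  ]
}}

```text
t: 6.8
tcp_pos: [574.5, 217.3, 108.2]
eef_rot: [[-0.905, 0.425, -0.0], [0.425, 0.905, -0.002], [-0.001, -0.002, -1.0]]
ft_force: [-2.2, -5.4, 3.9]
grip_width: 0.15
grip_force: 50.9
```

```bash
python3 s.py
```

```text
6.8 [574.46 217.3  108.16] T [-0.77  0.46 -0.13] F [-2.19 -5.4   3.88] 0.14960597621320795 50.86907207965851 154.82609173789922 j6 -0.8606953753976814 -0.014203304308466613
```

Emit:
{"name": "move_arm", "arguments": {
  "commands": [
    [[0,0,0,0,0,-0.5],[0,0,0,0,0,-0.4],[0,0,0,0,0,0]]
  ]
}}

```text
t: 7.18
tcp_pos: [574.5, 217.3, 108.1]
eef_rot: [[-0.869, 0.494, -0.0], [0.494, 0.869, -0.002], [-0.001, -0.002, -1.0]]
ft_force: [-2.4, -4.4, 4.7]
grip_width: 0.146
grip_force: 50.9
```

```bash
python3 s.py
```

```text
7.175 [574.55 217.28 108.15] T [-0.9   0.44  0.12] F [-2.44 -4.37  4.69] 0.14568519119628992 50.85056483745575 150.36890950990437 j6 -0.7828667035088908 0.0770486961118877
```

Clockwise is free: at −13.5° there is only 0.12 N·m. The thread is left-handed, so I'll turn on to −55° in total.

Emit:
{"name": "move_arm", "arguments": {
  "commands": [
    [[0,0,0,0,0,-1],[0,0,0,0,0,-1],[0,0,0,0,0,-1],[0,0,0,0,0,-1],[0,0,0,0,0,-1],[0,0,0,0,0,-1],[0,0,0,0,0,-1],[0,0,0,0,0,-1],[0,0,0,0,0,-0.2],[0,0,0,0,0,0]]
  ]
}}

```text
t: 8.43
tcp_pos: [575.2, 218.0, 108.1]
eef_rot: [[-0.332, 0.943, 0.002], [0.943, 0.332, -0.001], [-0.001, 0.001, -1.0]]
ft_force: [-0.4, -4.6, 5.2]
grip_width: 0.148
grip_force: 50.9
```

```bash
python3 s.py
```

```text
8.425 [575.21 218.   108.12] T [-0.81  0.09  0.11] F [-0.39 -4.6   5.25] 0.14795975354894048 50.89233577251434 109.39235366487827 j6 -0.0674556884802143 0.08796843001618981
```

Emit:
{"name": "move_arm", "arguments": {
  "commands": [
    [[0,0,0.25,0,0,0],[0,0,0.25,0,0,0],[0,0,0,0,0,0]]
  ]
}}

```text
t: 8.8
tcp_pos: [574.7, 218.1, 117.2]
eef_rot: [[-0.331, 0.944, -0.0], [0.944, 0.331, -0.001], [-0.001, -0.001, -1.0]]
ft_force: [0.7, -4.6, -0.9]
grip_width: 0.145
grip_force: 50.1
```

```bash
python3 s.py
```

```text
8.8 [574.66 218.11 117.16] T [-1.06 -0.29 -0.01] F [ 0.68 -4.63 -0.85] 0.1447782612017866 50.06107807159424 109.32422418543219 j6 -0.06617097368203148 -0.003098668676102534
```

Emit:
{"name": "move_arm", "arguments": {
  "commands": [
    [[0,0,1,0,0,0],[0,0,1,0,0,0],[-1,0.85,0,0,0,0],[-1,0.85,0,0,0,0],[-1,0.85,0,0,0,0],[-1,0.85,0,0,0,0],[-1,0.85,0,0,0,0],[-1,0.85,-1,0,0,0],[0,0,-1,0,0,0],[0,0,-1,0,0,0],[0,0,-1,0,0,0],[0,0,0,0,0,0]]
  ]
}}

```text
t: 10.3
tcp_pos: [451.1, 321.0, 74.5]
eef_rot: [[-0.332, 0.943, -0.007], [0.943, 0.332, -0.001], [0.001, -0.007, -1.0]]
ft_force: [-0.4, 0.2, -1.4]
grip_width: 0.147
grip_force: 50.2
```

```bash
python3 s.py; python3 look.py w3.png lid canister canister_mid jar_mouth; python3 -c "
import cv2;cv2.imwrite('pics/w3s.png',cv2.imread('pics/w3.png'))"
```

```text
10.3 [451.11 320.98  74.49] T [ 0.04 -0.01 -0.03] F [-0.4   0.25 -1.4 ] 0.14667773972858816 50.16291618347168 109.4147886125503 j6 0.1755562655447569 0.003049239458050579
lid [(array([319.5, 241.9]), 0.64)]
canister []
canister_mid [(array([319.7, 268.2]), 0.35)]
jar_mouth []
10.55 [454.9 321.4  78.6] [-0.4 -0.1  0.1]
```

View pics/w3.png

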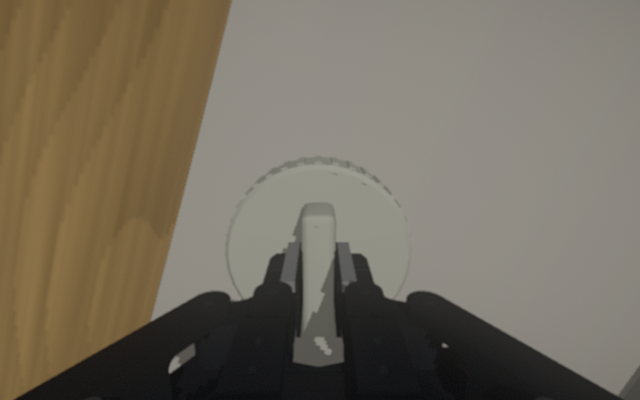

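The lid is held level at about (318,245), over bare shelf and clear of the front edge on the left. I'm lowering it slowly.

Emit:
{"name": "move_arm", "arguments": {
  "commands": [
    [[0,0,-0.6,0,0,0],[0,0,-0.4,0,0,0],[0,0,-0.3,0,0,0],[0,0,-0.15,0,0,0],[0,0,0,0,0,0]]
  ]
}}

```text
t: 11.18
tcp_pos: [454.5, 320.5, 48.0]
eef_rot: [[-0.331, 0.944, -0.0], [0.944, 0.331, -0.0], [-0.0, -0.0, -1.0]]
ft_force: [-0.1, 0.3, -0.6]
grip_width: 0.149
grip_force: 50.2
```

```bash
python3 s.py
```

```text
11.175 [454.5  320.52  48.01] T [ 0.01 -0.04 -0.06] F [-0.08  0.29 -0.58] 0.1494259236358858 50.18101930618286 109.32161608876466 j6 0.17503670035889465 6.171277846078738e-05
```

Emit:
{"name": "move_arm", "arguments": {
  "commands": [
    [[0,0,-0.05,0,0,0],[0,0,-0.05,0,0,0],[0,0,0,0,0,0]]
  ]
}}

```text
t: 11.55
tcp_pos: [454.9, 320.8, 47.1]
eef_rot: [[-0.331, 0.944, 0.001], [0.944, 0.331, 0.001], [0.0, 0.001, -1.0]]
ft_force: [-1.4, -0.4, 2.9]
grip_width: 0.147
grip_force: 50.6
```

```bash
python3 s.py
```

```text
11.55 [454.92 320.8   47.12] T [-0.05  0.13 -0.02] F [-1.39 -0.43  2.89] 0.14693673127272835 50.609543323516846 109.32922906648778 j6 0.17503702737177512 -0.0021708212443627417
```

Emit:
{"name": "move_arm", "arguments": {
  "commands": [
    [[0,0,0,0,0,0],[0,0,0,0,0,0],[0,0,0,0,0,0],[0,0,0,0,0,0],[0,0,0.5,0,0,0],[0,0,1,0,0,0],[0,0,1,0,0,0]]
  ],
  "gripper": 1
}}

```text
t: 12.42
tcp_pos: [454.7, 320.7, 97.6]
eef_rot: [[-0.331, 0.944, 0.001], [0.944, 0.331, 0.0], [0.0, 0.001, -1.0]]
ft_force: [-0.0, -0.3, 0.6]
grip_width: 1.001
grip_force: 0.0
```

Emit:
{"name": "move_arm", "arguments": {
  "commands": [
    [[0,0,1,0,0,1],[0,0,1,0,0,1],[0,-1,0.5,0,0,1],[0,-1,0,0,0,1],[0,-1,0,0,0,1],[0,-1,0,0,0,1],[0,-1,0,0,0,1],[0,-1,0,0,0,1],[0,-0.8,0,0,0,1],[0,0,0,0,0,1],[0,0,0,0,0,1],[0,0,0,0,0,0]]
  ]
}}

```text
t: 13.92
tcp_pos: [454.8, 184.6, 147.2]
eef_rot: [[-0.963, 0.271, 0.001], [0.271, 0.963, 0.0], [-0.001, 0.001, -1.0]]
ft_force: [-0.3, -0.4, -0.0]
grip_width: 1.0
grip_force: 0.0
```

```bash
python3 s.py; python3 look.py w4.png canister_mid canister lid jar_mouth
python3 - <<'E'
from h import *
import pickle
a=pickle.load(open("w4.png.pkl","rb"));
for k,z in(("canister_mid",38),("canister",18),("jar_mouth",98),("lid",18)):
    if k in a: print(k,atz(a[k],a["C"],z))
im,C=snap("top"); ims=[cv2.imread("pics/w4.png")[:,:,::-1],im]
r=[manip.landmark_of(k,"top") for k in("lid","jar_mouth","canister_mid")]
for q,z in zip(r,(18,98,38)): 
    if q: print(q[0]["pixel"],q[0]["confidence"],atz(q[0]["pixel"],C,z))
cv2.imwrite("pics/m4.png",cv2.resize(np.vstack(ims),None,fx=.75,fy=.75)[:,:,::-1])
E
```

```text
13.925 [454.82 184.61 147.15] T [ 0.03 -0.    0.01] F [-0.27 -0.36 -0.02] 0.9999136411799251 0.0 164.261764127218 j6 -1.0261492787911732 -0.1769368490204215
canister_mid [(array([390.1, 306.2]), 0.69), (array([312.8, 191.3]), 0.68)]
canister [(array([308.7, 183.9]), 0.74)]
lid [(array([490.3, 144.6]), 0.97), (array([231.1, 342.2]), 0.46)]
jar_mouth [(array([411.9, 377.1]), 0.79)]
14.175 [454.6 184.7 146.5] [ 0.  -0.   0.2]
canister_mid [561.27361013 217.9981076   38.        ]
canister [448.21738789 180.37648375  18.        ]
jar_mouth [576.04484082 217.15454649  98.        ]
lid [456.25651479 324.2501959   18.        ]
[170.1, 204.8] 0.79 [569.05773839 220.25308258  98.        ]
[208.1, 277.4] 0.45 [454.04341198 183.9281762   38.        ]
```

View pics/m4.png

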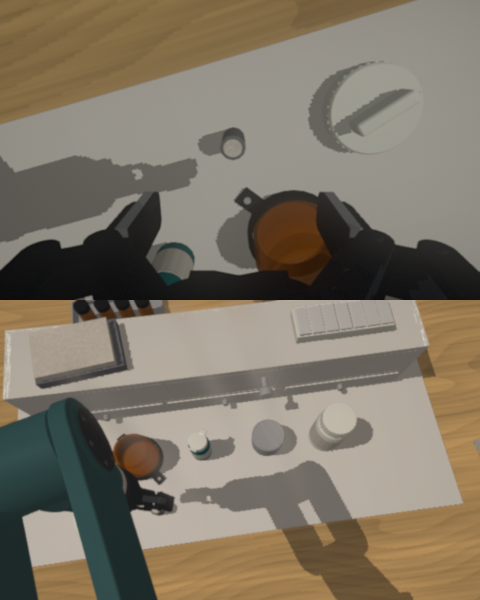

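The lid lies flat at (500,145) in the wrist view. The canister stands at (310,193), and the jar is open at (390,310), amber inside.

Run:
```python
from h import *
import pickle
C=pickle.load(open("w4.png.pkl","rb"))["C"]
print(atz((312.8,191.3),C,38),atz((309.5,198),C,58),"ear",atz((327,267),C,30))
```

```text
[449.96382856 183.55370109  38.        ] [448.91346883 181.73364166  58.        ] ear [517.03220688 176.47896532  30.        ]
```

Emit:
{"name": "move_arm", "arguments": {
  "commands": [
    [[-0.25,-0.1,-1,0,0,0],[0,0,-1,0,0,0],[0,0,-1,0,0,0],[0,0,-1,0,0,0],[0,0,-0.8,0,0,0],[0,0,-0.5,0,0,0],[0,0,-0.3,0,0,0],[0,0,0,0,0,0]]
  ]
}}

```text
t: 15.38
tcp_pos: [449.6, 182.6, 34.2]
eef_rot: [[-0.963, 0.27, -0.0], [0.27, 0.963, 0.0], [0.0, -0.0, -1.0]]
ft_force: [-0.1, 0.2, -0.1]
grip_width: 1.0
grip_force: 0.0
```

Emit:
{"name": "move_arm", "arguments": {
  "commands": [
    [[0,0,0,0,0,0],[0,0,0,0,0,0],[0,0,0,0,0,0],[0,0,0,0,0,0],[0,0,0,0,0,0],[0,0,0,0,0,0]]
  ],
  "gripper": -1,
  "newtons": 20
}}

```text
t: 16.12
tcp_pos: [449.8, 182.6, 34.7]
eef_rot: [[-0.963, 0.27, 0.001], [0.27, 0.963, 0.0], [-0.0, 0.0, -1.0]]
ft_force: [-0.9, -0.3, 1.9]
grip_width: 0.273
grip_force: 21.6
```

Emit:
{"name": "move_arm", "arguments": {
  "commands": [
    [[0,0,0.5,0,0,0],[0,0,1,0,0,0],[0,0,1,0,0,0],[0,0,1,0,0,0],[0,0,1,0,0,0],[0,0,1,0,0,0],[0,0,0,0,0,0]]
  ]
}}

```text
t: 17.0
tcp_pos: [450.8, 183.0, 146.6]
eef_rot: [[-0.963, 0.27, 0.005], [0.27, 0.963, 0.001], [-0.004, 0.003, -1.0]]
ft_force: [-0.0, 0.2, 0.5]
grip_width: 0.27
grip_force: 21.3
```

```bash
python3 s.py; python3 look.py w5.png canister canister_mid jar_mouth
python3 - <<'E'
from h import *
import pickle
a=pickle.load(open("w5.png.pkl","rb"))
if "jar_mouth" in a: print(atz(a["jar_mouth"],a["C"],98))
E
```

```text
17.0 [450.85 183.04 146.57] T [0.04 0.02 0.02] F [-0.05  0.16  0.49] 0.26962029617558886 21.34701445174869 164.3318686880128 j6 -1.02839915817918 2.6201066702924436e-05
canister [(array([315.6, 246. ]), 0.88)]
canister_mid [(array([321.4, 265.9]), 0.85)]
jar_mouth [(array([413.7, 380.8]), 0.73)]
17.2 [448.9 182.5 143.1] [ 0.4 -0.1  0.4]
[575.3274787  216.33765436  98.        ]
```

View pics/w5.png

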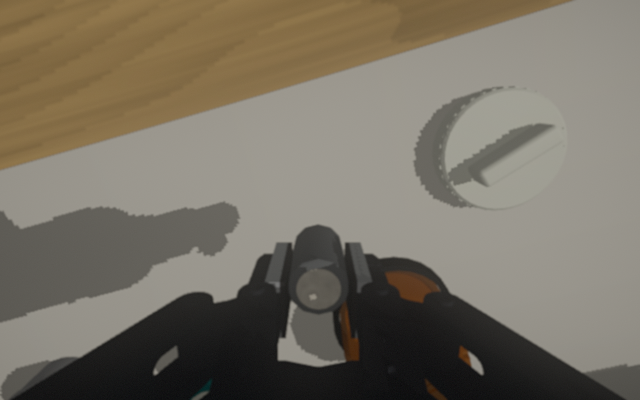

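The canister is held upright at (318,265), and the mouth fix of (575,217) agrees with the lid axis of (574.7,218). I'm carrying it over the jar.

Emit:
{"name": "move_arm", "arguments": {
  "commands": [
    [[1,0.25,0.3,0,0,0],[1,0.25,0,0,0,0],[1,0.3,0,0,0,0],[1,0.3,0,0,0,0],[1,0.3,0,0,0,0],[1,0.3,0,0,0,0],[0.25,0.08,0,0,0,0],[0,0,0,0,0,0],[0,0,-0.6,0,0,0],[0,0,-0.5,0,0,0],[0,0,0,0,0,0]]
  ]
}}

```text
t: 18.58
tcp_pos: [573.2, 217.9, 126.4]
eef_rot: [[-0.963, 0.27, -0.003], [0.27, 0.963, -0.001], [0.003, -0.002, -1.0]]
ft_force: [0.7, 0.4, 0.2]
grip_width: 0.266
grip_force: 21.4
```

```bash
python3 s.py; python3 look.py w6.png canister jar_mouth
python3 - <<'E'
from h import *
ims=[cv2.imread("pics/w6.png")[:,:,::-1],snap("side")[0][200:400,100:420]]
ims[1]=cv2.resize(ims[1],(640,400))
cv2.imwrite("pics/m6.png",cv2.resize(np.vstack(ims),None,fx=.75,fy=.75)[:,:,::-1])
E
```

```text
18.575 [573.22 217.86 126.39] T [-0.01 -0.01  0.02] F [0.74 0.36 0.18] 0.26615817246273604 21.352652182686143 164.32936203134324 j6 -1.0265521677592568 -2.81582731531671e-05
canister [(array([318.3, 247.7]), 0.87)]
jar_mouth []
18.725 [574.6 218.2 128.5] [ 0.5 -0.9 -0.3]
```

View pics/m6.png

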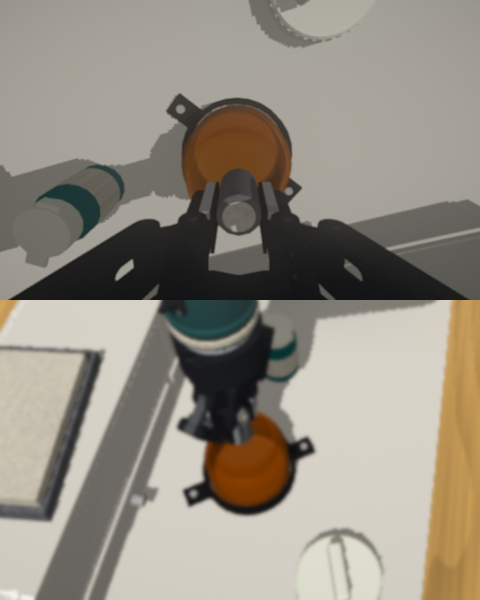

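The canister at (318,248) is centred laterally over the open mouth, and the bystanders are untouched. I'll lower and release it.

Emit:
{"name": "move_arm", "arguments": {
  "commands": [
    [[0,0,-0.6,0,0,0],[0,0,-0.5,0,0,0],[0,0,-0.4,0,0,0],[0,0,0,0,0,0]]
  ]
}}

```text
t: 19.27
tcp_pos: [573.8, 218.0, 96.8]
eef_rot: [[-0.963, 0.27, -0.003], [0.27, 0.963, -0.001], [0.002, -0.001, -1.0]]
ft_force: [-0.6, -0.1, 0.1]
grip_width: 0.267
grip_force: 21.4
```

Emit:
{"name": "move_arm", "arguments": {
  "commands": [
    [[0,0,0,0,0,0],[0,0,0,0,0,0],[0,0,0,0,0,0],[0,0,0,0,0,0]]
  ],
  "gripper": 0.2
}}

```text
t: 19.77
tcp_pos: [574.7, 218.3, 98.6]
eef_rot: [[-0.963, 0.27, 0.0], [0.27, 0.963, 0.0], [-0.0, 0.0, -1.0]]
ft_force: [0.0, -0.5, -0.0]
grip_width: 0.597
grip_force: 0.0
```

Emit:
{"name": "move_arm", "arguments": {
  "commands": [
    [[0,0,0.5,0,0,0],[0,0,1,0,0,0],[0,0,1,0,0,0],[-0.5,0,1,0,0,0],[-1,0,1,0,0,0],[-1,0,0.5,0,0,0],[-1,0,0,0,0,0],[-1,0,0,0,0,0],[0,0,0,0,0,0]]
  ]
}}

```text
t: 20.9
tcp_pos: [483.5, 218.4, 199.5]
eef_rot: [[-0.963, 0.269, 0.001], [0.269, 0.963, 0.001], [-0.001, 0.001, -1.0]]
ft_force: [-0.0, -0.5, -0.0]
grip_width: 0.599
grip_force: 0.0
```

```bash
python3 s.py; python3 look.py w7.png canister jar_mouth lid
python3 - <<'E'
from h import *
ims=[cv2.imread("pics/w7.png")[:,:,::-1],snap("side")[0]]
cv2.imwrite("pics/m7.png",cv2.resize(np.vstack(ims),None,fx=.75,fy=.75)[:,:,::-1])
E
```

```text
20.9 [483.46 218.42 199.54] T [-0.03  0.04 -0.01] F [-0.02 -0.51 -0.05] 0.5992751111166632 0.0 164.3863059630802 j6 -0.9809248375400215 0.022783147869631648
canister []
jar_mouth [(array([345.6, 305.3]), 0.76)]
lid [(array([420.9, 116.4]), 0.63)]
21.1 [485.1 218.2 198.5] [-0.3 -0.1 -0.3]
```

View pics/m7.png

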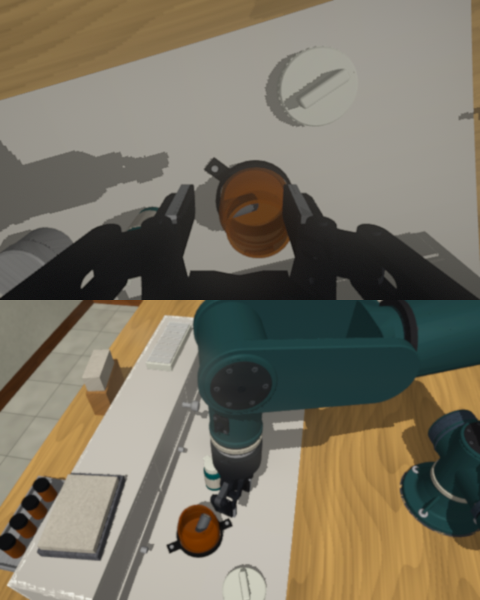

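The canister shows grey inside the jar (scaled (243,210) in the wrist view, (203,522) in the side view). The lid is flat on the shelf at (318,87) scaled, and nothing else has moved. I'm handing it in.

```bash
python3 -c "
from cell import manip
print(manip.job_done())"
```

```text
the job is handed in; nothing more can be done
None
```

The job is handed in: the jar had a left-hand thread, so I unscrewed the lid clockwise, laid it flat on the shelf and dropped the canister into the jar, leaving the other containers where they stood (about 21 s of the 56 s used).

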